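# Load the bench screw feeder and set its gate screw

### The job

Load the bench feeder: lift its tray by the orange handle so that all four brass screws tip into the hopper, and lower the tray back onto its rest. Then turn the black thumbscrew clockwise until the gate seats and it will turn no further, back it off a quarter turn so that the gate does not bind, and finish while still gripping it there, keeping hold so that it does not turn. Leave the other things on the bench where they stand.

Things in the scene. Friction and masses are not known exactly. Their poses are not given: they have to be found in the camera images.
- hopper (a point): Centre of the grey open-topped hopper of the bench feeder (fixed to the bench), 90 mm above the bench; inside 100 mm (x) by 90 mm (y), walls up to 140 mm above the bench. Its axes are the feeder's: z up, +y points from the hopper toward the tipping tray, the thumbscrew stands on the -y side.
- tray_hinge (a point): Point on the tray's hinge line, on the tray floor's open end at the hopper's edge; the hinge line runs along the feeder's x axis, 130 mm above the bench. Axes as the feeder's (they do not turn with the tray).
- tray_handle (a point): Middle of the orange handle bar of the tray: a round bar 10 mm thick and 64 mm long that runs along the feeder's x axis, on two uprights at the tray's outer end. With the tray down it is 200 mm above the bench, 137 mm from the hinge along the feeder's +y and 70 mm above it, and 46 mm clear above the tray's 24 mm walls. Its axes turn with the tray. The bar can turn between the fingers that pinch it across the feeder's y.
- tray (a joint): Tilt of the tray (inside 80 mm wide, 128 mm long, open toward the hopper, 0.2 kg): 0 = lying level on its rest, grows as the handle end is lifted, stop at 1.35 rad. The screws slide out somewhere between 0.5 and 1.1 rad. Let go, it falls back by its weight.
- wing (a point): Middle of the black thumbscrew's flat wing, on the screw's upright axis, 78 mm to the feeder's -y side of the hopper centre and about 170 mm above the bench (it sinks 2 mm per rad as it is turned in). The wing is 46 mm long along this point's x axis, 9 mm thick along y, 26 mm high; a red dot marks the top of its +x end. It turns with the screw. Below the wing is a 20 mm hub; the bracket and collar under it end 137 mm above the bench.
- screw (a joint): Turn of the thumbscrew in rad: grows as it turns clockwise seen from above (tightening). It meets a hard stop, gate seated, at 3.40. It turns with a steady friction of 0.05 N m and stays where it is left; a quarter turn is 1.57.
- bolt0_mid (a point): Centre of brass screw 1 of four, 32 mm long (along its x) and 13 mm thick, 12 g, lying in the tray at the start.
- bolt1_mid (a point): Centre of brass screw 2 of four, 32 mm long (along its x) and 13 mm thick, 12 g, lying in the tray at the start.
- bolt2_mid (a point): Centre of brass screw 3 of four, 32 mm long (along its x) and 13 mm thick, 12 g, lying in the tray at the start.
- bolt3_mid (a point): Centre of brass screw 4 of four, 32 mm long (along its x) and 13 mm thick, 12 g, lying in the tray at the start.
- mount_lens: Black camera lens with a chrome ring on top, 69 mm across, 66 mm high, origin under its centre. A bystander.
- film_can: White film canister with a green lid, 34 mm across, 51 mm high, origin under its centre. A bystander.
- tape_white: Roll of white masking tape lying flat, 54 mm across, 17 mm high, origin under its centre. A bystander.
- blower: Black rubber air blower standing on its foot, 53 mm across, 101 mm high, origin under its centre. A bystander.
- swab_tin: Metal tin of cotton swabs, 59 mm across, 89 mm high with the swabs, origin under its centre. A bystander.
- kapton_roll: Roll of amber tape lying flat, 52 mm across, 10 mm high, origin under its centre. A bystander.

How it is judged:
On the way, in this order (a step that is already met when the one before it is completed fails the run):
1. all four brass screws are in the hopper (x of bolt0_mid in the frame of hopper between -0.05 and 0.05 m and y of bolt0_mid in the frame of hopper between -0.05 and 0.045 m and z of bolt0_mid in the frame of hopper between -0.06 and 0.03 m and x of bolt1_mid in the frame of hopper between -0.05 and 0.05 m and y of bolt1_mid in the frame of hopper between -0.05 and 0.045 m and z of bolt1_mid in the frame of hopper between -0.06 and 0.03 m and x of bolt2_mid in the frame of hopper between -0.05 and 0.05 m and y of bolt2_mid in the frame of hopper between -0.05 and 0.045 m and z of bolt2_mid in the frame of hopper between -0.06 and 0.03 m and x of bolt3_mid in the frame of hopper between -0.05 and 0.05 m and y of bolt3_mid in the frame of hopper between -0.05 and 0.045 m and z of bolt3_mid in the frame of hopper between -0.06 and 0.03 m), for 0.2 s.
2. the tray is back down and the thumbscrew is turned in to its stop (value of joint screw above 3.32 rad and value of joint tray below 0.12 rad), for 0.1 s.
At the end, for the whole second after the job is handed in: All four brass screws lie in the hopper, the tray is down on its rest (within 0.12 rad), the thumbscrew stands a quarter turn back from its stop (joint 1.83, within 0.30 rad) without turning, and the fingers still grip it (over 1 N) (all of step 1 and value of joint tray below 0.12 rad and value of joint screw between 1.53 and 2.13 rad and velocity of joint screw between -0.1 and 0.1 rad/s and contact force between the fingers and screw above 1 N); the arm keeps its last pose, push and grip.
It fails at once if a bystander (lens, canister, tape rolls, blower, swab tin) is pushed more than 20 mm (distance of any of mount_lens, film_can, tape_white, blower, swab_tin, kapton_roll from where it was at the start of the episode above 0.02 m).
It fails at once if a bystander is tipped over (angle between any of mount_lens, film_can, tape_white, blower, swab_tin, kapton_roll's own z axis and vertical above 0.5 rad).
It also fails if it takes over 72 s, if anything falls off the work surface, if the arm or the gripper's body presses on something with over 40 N, if the wrist force passes 120 N, or if a joint passes its speed limit or range.

### The arm

A 7-joint arm with a two-finger parallel gripper is mounted at the origin on a cart in front of the work surface, level with it; the furniture and walls round the work are solid. World frame = base frame: x ahead of the robot, y to its left, z up, the work surface at z = 0. Lengths are in m, angles in rad, forces in N, time in s.
With the tool pointing down it reaches from about 0.425 to 0.875 m from the base axis. Payload 4.7 kg.
Tool frame: the origin (TCP) lies between the finger pads; the fingertips stand 19 mm ahead of it and the grasp point (between the pads) is the TCP; z points along the fingers, y is the line along which they close (so a half turn about z gives the same grasp; the last joint's range is limited). The gripper opens to 85 mm and grips with 20 to 120 N. Pads are 22 mm wide; open, the fingers measure 114 mm over their backs; the gripper's body (76 mm by 85 mm) begins 54 mm behind the grasp point. The pads swing forward as they close: fully open they stand 13 mm farther back than shut.
Start: joints at [1.363, 0.321, -0.07, 1.45, 0.023, 1.371, -0.057], TCP at [0.143, -0.634, 0.25] pointing down, gripper open.
Joint ranges: [-2.86, 2.86], [-0.3, 2.09], [-1.38, 1.24], [0.06, 2.45], [-1.56, 4.7], [0.09, 2.05], [-2.69, 2.69]. Speed limits (rad/s): [2.57, 2.57, 3.14, 3.14, 3.14, 3.14, 3.14].

### API

Orientations are given as a rotation vector (axis times angle).
In Python, from cell import bot, optics gives the robot as it stands. The module is installed in compiled form; this text tells all that it offers.
- The arm moves only by the tool carry_out, never from a script. Its argument "steps" is one flat list of numbers, 7 for each row, row after row: the shift along the world's x, y, z normalised to -1 to 1, where 1 is 0.025 m, then the turn, a rotation vector about the world's x, y, z normalised to -1 to 1, where 1 is 5 degrees, then the closure in counts, from 0 (fully open) to 255 (shut). A call has 1 to 8 rows; each row shifts and turns the commanded pose from where the row before left it; what a row does not reach is not made up. A row lasts 1/12 s, in which the tool goes at most 41.7 mm and 7.16 degrees, less where a joint would pass 70% of its speed; a pose out of reach is approached as far as the arm can. A call with a number of a shift or a turn outside -1 to 1 is refused whole. A call with a gripper value outside its range is refused whole. The fingers move at their own pace and stop on an object; "squeeze" is the grip in N (left out, the last holds). Time passes only in rows, so rows that do not move let the fingers close. It gives the time, the measured TCP pose, the force, the opening and the grip force at its end, in the units of the state.
- bot.observe(): the state, without advancing time (a new reading comes with each control period).
- optics.snapshot(name): name is "scene" or "top" or "wrist"; returns (picture, depth): 420x560x3 uint8, blue, green, red; 420x560 float32, m along the optical axis (not along the pixel's ray), 0 where there is no reading.
- optics.camera_model(name): a dict with "fx", "fy", "cx", "cy" (pixels), "rvec" (rotation vector, rad) and "tvec" (3), from world to camera coordinates, as OpenCV has them. Camera axes: x right, y down, z forward; pixel columns grow to the right and rows downward; lengths in m; the calibration is good to about 2 mm. The wrist camera is an equidistant fisheye: a pixel r from the principal point sees the ray r / f radians off the axis. A picture is of the moment at which its call begins: read the wrist's pose just before it. camera_model takes no time and is no camera call; for the wrist camera it gives the pose at the moment of the call.
- bot.hand_in(): hands the job in; it is judged then, once.
The state is a dict: "clock": time; "qpos": joint angles; "qd": joint speeds; "tau": joint torques, N m; "tool_pos": TCP position; "ee_rot": TCP orientation; "contact_force": force on the tool from outside, world axes, zero at the start; "wrist_torque": the same for the moment, N m; "grip_width": finger opening in m; "grasp_force": force on a finger pad.
Only numpy, scipy, OpenCV 4.12 (cv2) and the standard library are available. Lean on these libraries where they do the work, as an engineer would, in place of code of your own. Each camera call takes 0.05 s, during which the arm holds its last target. There are 200 camera calls.

## Working session

There is one attempt and no reset: what is moved stays moved. The work goes in short steps, Python scripts to look and compute and a tool call to move; the robot and the scene stay as the last step left them, time stands still between calls to the robot, and variables do not carry over. Pictures are saved under pics/ and viewed, at most 10 in all, crops included, and the job is handed in when it is done.

Besides the shell and the picture viewer there is one more tool, called after "Request:" as a command line: name --argument value ..., lists and objects as JSON in quotes. carry_out: Moves the arm, as the interface text tells. Its arguments: {"type":"object","properties":{"steps":{"type":"array","items":{"type":"number"}},"squeeze":{"type":"number"}},"required":["steps"]}

```bash
mkdir -p pics
cat > h.py <<'E'
import numpy as np, cv2
from cell import bot, optics
def cloud(name):
    img,d=optics.snapshot(name); m=optics.camera_model(name)
    v,u=np.mgrid[0:420,0:560]
    P=np.stack([(u-m['cx'])/m['fx']*d,(v-m['cy'])/m['fy']*d,d],-1)
    R=cv2.Rodrigues(np.array(m['rvec'],float))[0]
    W=(P-np.array(m['tvec']).ravel())@R
    W[d<=0]=np.nan
    return img,W
E
python3 - <<'E'
from h import *
for n in('scene','top'):
    img,W=cloud(n); np.save(n+'.npy',W); cv2.imwrite(f'pics/{n}0.png',img); cv2.imwrite(n+'.png',img)
    hsv=cv2.cvtColor(img,cv2.COLOR_BGR2HSV)
    for nm,lo,hi in(('orange',(5,170,120),(18,255,255)),('red',(0,170,80),(4,255,255)),('red2',(174,170,80),(180,255,255))):
        k=cv2.inRange(hsv,lo,hi); c,l,s,ce=cv2.connectedComponentsWithStats(k)
        for i in range(1,c):
            if s[i,4]>4: print(n,nm,s[i],ce[i].round(1),np.nanmedian(W[l==i],0).round(4))
print(bot.observe())
E
```

```text
scene orange [541   8   4   3   9] [542.9   8.8] [ 1.3801 -0.5512  0.5287]
scene orange [272 155  28  18 223] [285.6 161. ] [ 0.6474 -0.0746  0.189 ]
scene orange [535 165   8   4  21] [538.5 166.6] [ 1.1617 -0.6541  0.1116]
scene orange [529 187  31  16 338] [546.9 193.4] [ 0.9546 -0.6972  0.1178]
scene orange [357 284   4   5   7] [358.4 285.9] [ 0.4639 -0.3829  0.0107]
scene orange [339 289  17   9  69] [346.7 294.4] [ 0.4252 -0.3728  0.0092]
scene orange [357 290   4   6  12] [358.5 292.8] [ 0.4421 -0.3944  0.01  ]
scene orange [538 332  22  19 123] [548.3 340.6] [ 0.484  -0.7695  0.0103]
scene orange [520 379   9   5  24] [525.2 380.9] [ 0.3586 -0.7463  0.0119]
scene red [281 208   3   3   8] [282.1 209.1] [ 0.4101 -0.2161  0.1856]
top orange [466  31  32  26 293] [480.3  43.3] [ 0.9604 -0.6894  0.1189]
top orange [226 142  26  18  55] [238.1 149.2] [ 0.6429 -0.0816  0.2031]
top red [306  41   6   4  16] [308.5  42.5] [ 0.9444 -0.2469  0.1426]
top red2 [292 249   2   3   5] [292.4 249.8] [ 0.4111 -0.2159  0.185 ]
{'clock': 0.1, 'qpos': array([ 1.36311516,  0.321765  , -0.07010859,  1.45158523,  0.02261399,
        1.37078617, -0.05689077]), 'qd': array([ 6.53550106e-05, -1.43127151e-03,  1.60120341e-04, -1.48569371e-03,
       -7.46425333e-05, -8.90338804e-04, -9.90646967e-05]), 'tau': array([ 4.00229601e-04, -4.94878864e+01, -3.83549044e-01, -3.15209913e+01,
        1.31680869e-02,  7.41744210e-03,  3.40571125e-05]), 'tool_pos': array([ 0.14284287, -0.63364053,  0.24930638]), 'ee_rot': array([-3.12056479e+00, -3.47566528e-01,  4.60969777e-04]), 'contact_force': array([ 0.71130128,  0.3618578 , -0.036386  ]), 'wrist_torque': array([-0.06280425,  0.02787811,  0.01872939]), 'grasp_force': 0.0, 'grip_width': 0.08579749066111415}
```

View pics/scene0.png

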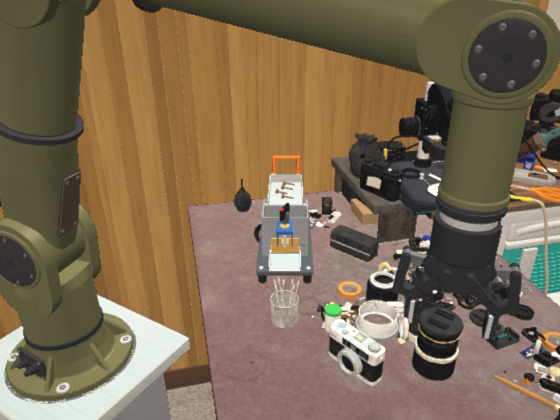

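View pics/top0.png

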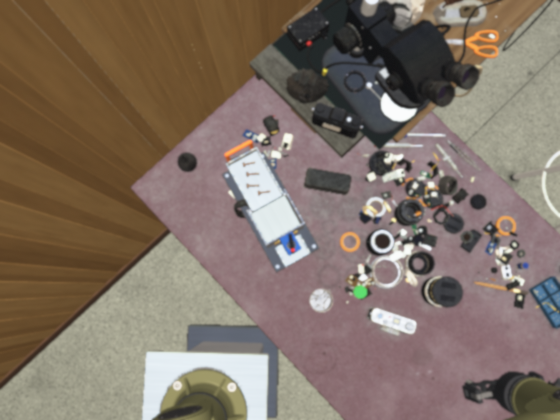

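Scene: the feeder lies slantwise, with the orange handle at about (286,161) and the black wing with its red dot at about (282,209). In the top view the handle is at (238,149), the tray at (258,180), the hopper at (277,217) and the wing at (292,245). The wood wall is beyond the tray and the blower is at (187,160).

Run:
```python
from h import *
img=cv2.imread('top.png');W=np.load('top.npy');hsv=cv2.cvtColor(img,cv2.COLOR_BGR2HSV)
m=optics.camera_model('top');R=cv2.Rodrigues(np.array(m['rvec'],float))[0];t=np.array(m['tvec']).ravel()
C=-R.T@t;print('cam',C)
def ray(uv,z):
    uv=np.atleast_2d(uv).astype(float);d=np.c_[(uv[:,0]-m['cx'])/m['fx'],(uv[:,1]-m['cy'])/m['fy'],np.ones(len(uv))]@R
    return C+d*((z-C[2])/d[:,2])[:,None]
def rect(P,n):
    r=cv2.minAreaRect((P[:,:2]*1000).astype(np.float32));print(n,len(P),np.round(r,1).tolist() if 0 else r)
k=cv2.inRange(hsv,(3,120,100),(20,255,255));k[:130]=0;k[170:]=0;k[:,:210]=0;k[:,262:]=0
v,u=np.nonzero(k);rect(ray(np.c_[u,v],.2),'handle z.2')
print('handle z',np.nanpercentile(W[k>0][:,2],[10,50,90]))
# feeder body by height
z=W[...,2];roi=np.zeros_like(z,bool);roi[135:275,215:325]=1
for lo,hi in((.105,.17),(.13,.148),(.12,.165)):
    s=roi&(z>lo)&(z<hi)&(k==0)
    c,l,st,ce=cv2.connectedComponentsWithStats(s.astype(np.uint8));i=1+st[1:,4].argmax()
    rect(W[l==i],f'z{lo}-{hi}')
s=roi&(z>.163)&(k==0);c,l,st,ce=cv2.connectedComponentsWithStats(s.astype(np.uint8))
for i in range(1,c):
    if st[i,4]>5: print('hi',st[i],W[l==i].mean(0));rect(W[l==i],'hi')
print('dot ray',ray([292.4,249.8],.183))
cv2.imwrite('pics/topcrop.png',cv2.resize(img[130:275,205:335],None,fx=4,fy=4,interpolation=cv2.INTER_CUBIC))
S=cv2.imread('scene.png');WS=np.load('scene.npy');h=cv2.cvtColor(S,cv2.COLOR_BGR2HSV)
k=cv2.inRange(h,(3,150,100),(20,255,255));k[:,:260]=0;k[:,310:]=0;k[:145]=0;k[185:]=0
P=WS[k>0];P=P[P[:,2]>.19];rect(P,'scene handle');print(np.median(P,0))
# dark wing in scene
s=(WS[...,2]>.16)&(WS[...,2]<.19)&(abs(WS[...,0]-.41)<.05)&(abs(WS[...,1]+.21)<.05)&(h[...,2]<90);rect(WS[s],'scene wing');print(np.median(WS[s],0))
cv2.imwrite('pics/scrop.png',cv2.resize(S[145:280,240:330],None,fx=4,fy=4,interpolation=cv2.INTER_CUBIC))
```

```text
cam [ 0.32701134 -0.20152493  1.34583549]
handle z.2 176 ((642.8534545898438, -84.67153930664062), (20.257648468017578, 73.00978088378906), 30.6051082611084)
handle z [0.004312   0.20283544 0.20606975]
z0.105-0.17 2509 ((529.7857055664062, -153.8346710205078), (276.8954772949219, 108.46588897705078), 30.475261688232422)
z0.13-0.148 1423 ((526.3816528320312, -156.21697998046875), (268.56402587890625, 107.8724594116211), 30.688159942626953)
z0.12-0.165 2461 ((529.7857055664062, -153.8346710205078), (276.8954772949219, 108.46588897705078), 30.475261688232422)
hi [288 233   8  20  99] [ 0.42745142 -0.21427361  0.18066969]
hi 99 ((428.5244445800781, -214.47190856933594), (44.64503860473633, 16.442655563354492), 1.581689715385437)
dot ray [[ 0.41148523 -0.21676397  0.183     ]]
scene handle 108 ((642.44873046875, -82.94599914550781), (13.244711875915527, 72.09526824951172), 28.032264709472656)
[ 0.64072934 -0.08279468  0.20196273]
scene wing 113 ((423.14056396484375, -217.2171630859375), (46.319496154785156, 11.470015525817871), 8.490059852600098)
[ 0.41850941 -0.2176339   0.17456464]
```

View pics/topcrop.png

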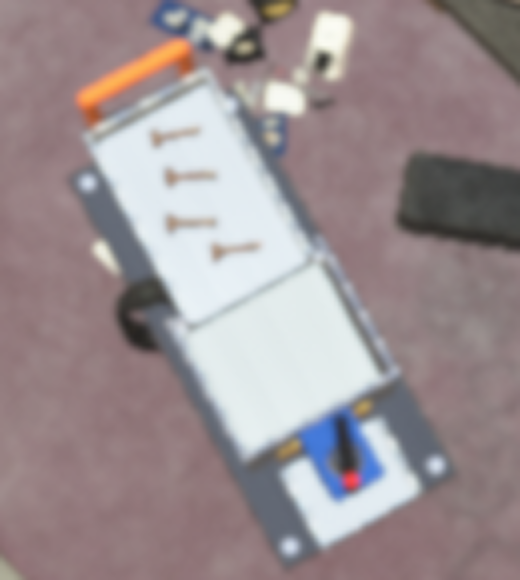

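View pics/scrop.png

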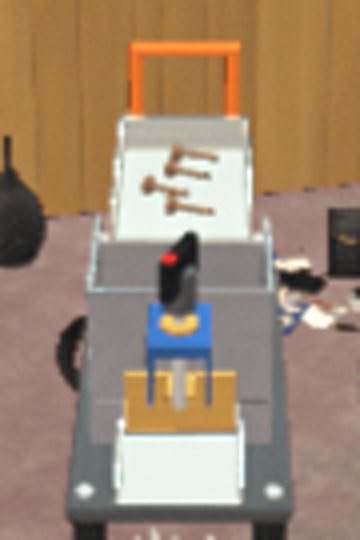

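The crops confirm the layout. The screws lie in the tray, the bar is at the top, and the wing's red-dot end points away from the hopper, toward the base. The feeder's +y axis is at about 30.5° in the world frame. The handle is at about (0.642,-0.084) and the wing at about (0.426,-0.216).

Request:
carry_out --steps '[0.91,1,0.5,0,0,0.98,0,0.91,1,0.5,0,0,0.98,0,0.91,1,0.5,0,0,0.98,0,0.91,1,0.5,0,0,0.98,0,0.91,1,0,0,0,0.98,0,0.91,1,0,0,0,0.98,0,0.91,1,0,0,0,0.98,0,0.91,1,0,0,0,0.98,0]'

```text
clock: 0.77
tool_pos: [0.3257, -0.4325, 0.3001]
ee_rot: [-2.822, -1.381, 0.0]
contact_force: [1.1, 0.3, -0.4]
grip_width: 0.0857
grasp_force: 0.0
```

Request:
carry_out --steps '[0.91,1,0,0,0,0.98,0,0.91,1,0,0,0,0.98,0,0.91,1,0,0,0,0.98,0,0.91,1,0,0,0,0.98,0,0.91,1,0,0,0,0.98,0,0.91,1,0,0,0,0.98,0,0.91,1,0,0,0,0.98,0,0.91,1,0,0,0,0.98,0]'

```text
clock: 1.43
tool_pos: [0.5076, -0.2327, 0.3001]
ee_rot: [-2.195, -2.247, 0.0]
contact_force: [0.5, 0.1, -0.1]
grip_width: 0.0854
grasp_force: 0.0
```

Request:
carry_out --steps '[0.91,1,0,0,0,0.98,0,0.91,1,0,0,0,0.98,0,0.91,1,0,0,0,0.98,0,0.91,1,0,0,0,0.98,0,0.91,1,0,0,0,0.98,0,0.91,1,0,0,0,0.98,0,0,0,0,0,0,0,0,0,0,0,0,0,0,0]'

```text
clock: 2.1
tool_pos: [0.6439, -0.0812, 0.2992]
ee_rot: [-1.552, -2.729, -0.002]
contact_force: [-0.6, -0.6, 0.3]
grip_width: 0.0854
grasp_force: 0.0
```

```bash
cat >> h.py <<'E'
from scipy.spatial.transform import Rotation as Ro
def st():
    s=bot.observe();R=Ro.from_rotvec(s['ee_rot']).as_matrix()
    print('t',round(s['clock'],2),'pos',s['tool_pos'].round(4),'yawx',np.degrees(np.arctan2(R[1,0],R[0,0])).round(1),'z',R[:,2].round(3),'q',s['qpos'].round(2),'F',s['contact_force'].round(1),'w',round(s['grip_width'],4),'g',s['grasp_force']);return s
E
python3 - <<'E'
from h import *
st();m=optics.camera_model('wrist')
img,d=optics.snapshot('wrist');cv2.imwrite('pics/w1.png',img);np.save('w1.npy',d)
R=cv2.Rodrigues(np.array(m['rvec'],float))[0];t=np.array(m['tvec']).ravel();C=-R.T@t
print(m,C)
hsv=cv2.cvtColor(img,cv2.COLOR_BGR2HSV)
for nm,lo,hi,z in(('orange',(3,130,80),(20,255,255),.2),('red',(0,150,80),(3,255,255),.183),('red2',(172,150,80),(180,255,255),.183)):
    k=cv2.inRange(hsv,lo,hi);c,l,s,ce=cv2.connectedComponentsWithStats(k)
    for i in range(1,c):
        if s[i,4]>15:
            v,u=np.nonzero(l==i);a=np.c_[u-m['cx'],v-m['cy']]/m['fx'];r=np.linalg.norm(a,axis=1)
            dr=np.c_[a/r[:,None]*np.sin(r)[:,None],np.cos(r)]@R;P=C+dr*((z-C[2])/dr[:,2])[:,None]
            print(nm,s[i],ce[i].round(),cv2.minAreaRect((P[:,:2]*1000).astype(np.float32)),np.median(P,0).round(4))
E
```

```text
t 2.1 pos [ 0.6439 -0.0812  0.2992] yawx 120.8 z [-0.001  0.002 -1.   ] q [ 0.61  0.38 -0.7   1.36  0.24  1.49  0.46] F [-0.6 -0.6  0.3] w 0.0854 g 0.0
{'fx': 325.19226210127806, 'fy': 325.19226210127806, 'cx': 276.06284233335333, 'cy': 210.97463786353012, 'rvec': array([-2.75976984, -0.7574456 , -0.10990507]), 'tvec': array([-0.511195  , -0.4329524 ,  0.31213074])} [ 0.60620514 -0.01978139  0.42227685]
orange [  370     0   190   418 50440] [485. 165.] ((939.4744873046875, -43.270263671875), (233.90460205078125, 675.6732788085938), 53.59370803833008) [0.7657 0.0446 0.2   ]
orange [ 96 160   9  50 186] [100. 184.] ((511.7668762207031, -127.92887878417969), (3.6242003440856934, 38.86701965332031), 30.863658905029297) [ 0.5115 -0.1274  0.2   ]
orange [ 271  161   14  109 1149] [277. 214.] ((643.4508666992188, -80.21831512451172), (9.640643119812012, 81.90274047851562), 30.420076370239258) [ 0.6412 -0.0776  0.2   ]
orange [ 25 236   9  15  47] [ 29. 244.] ((460.0994873046875, -220.36936950683594), (14.448348045349121, 10.179762840270996), 68.40188598632812) [ 0.4585 -0.2234  0.2   ]
ora
[... 476 characters left out ...]
2) [ 0.4641 -0.4087  0.2   ]
orange [112 366   9   9  41] [116. 369.] ((584.1846313476562, -306.6340637207031), (14.379949569702148, 8.38140869140625), 87.69188690185547) [ 0.5858 -0.3066  0.2   ]
orange [441 371   6  14  48] [443. 377.] ((888.8028564453125, -144.70664978027344), (6.076803684234619, 23.03350830078125), 48.5482063293457) [ 0.8875 -0.1443  0.2   ]
orange [444 386  17  34 226] [451. 407.] ((942.5883178710938, -181.98397827148438), (20.859792709350586, 88.10134887695312), 61.195980072021484) [ 0.9487 -0.1814  0.2   ]
red [  5 205   7   9  48] [  8. 209.] ((409.356201171875, -216.49209594726562), (9.704894065856934, 8.574136734008789), 58.04396057128906) [ 0.4095 -0.2164  0.183 ]
```

View pics/w1.png

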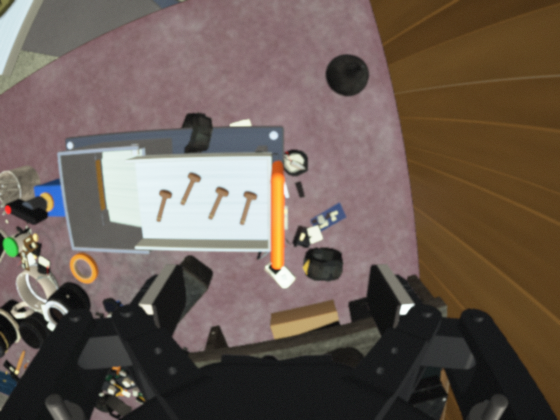

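The wrist view shows the bar upright at (277,214), right under the TCP, with four screws in the tray. The fingers straddle the bar properly, so I descend.

Request:
carry_out --steps '[0.06,-0.11,-1,0,0,0,0,0,0,-1,0,0,0,0,0,0,-1,0,0,0,0,0,0,-0.96,0,0,0,0,0,0,0,0,0,0,0]' --squeeze 40

```text
clock: 2.57
tool_pos: [0.6411, -0.0896, 0.1959]
ee_rot: [-1.56, -2.718, 0.008]
contact_force: [-1.7, -0.4, -1.4]
grip_width: 0.0854
grasp_force: 0.0
```

Request:
carry_out --steps '[0,0,0,0,0,0,255,0,0,0,0,0,0,255,0,0,0,0,0,0,255,0,0,0,0,0,0,255,0,0,0,0,0,0,255,0,0,0,0,0,0,255,0,0,0,0,0,0,255,0,0,0,0,0,0,255]'

```text
clock: 3.23
tool_pos: [0.6473, -0.0857, 0.2029]
ee_rot: [1.555, 2.724, 0.006]
contact_force: [4.5, 1.4, 1.2]
grip_width: 0.0087
grasp_force: 39.0
```

Run:
```python
from h import *
a=np.arctan2(70,137)+np.linspace(0,1.2,17);r=np.hypot(.137,.07)
f=np.radians(30.5);P=np.c_[r*np.cos(a)*np.cos(f),r*np.cos(a)*np.sin(f),r*np.sin(a)]
print((np.diff(P,axis=0)/.025).round(2).tolist());st()
```

```text
[[-0.19, -0.11, 0.4], [-0.22, -0.13, 0.38], [-0.24, -0.14, 0.36], [-0.27, -0.16, 0.34], [-0.29, -0.17, 0.32], [-0.31, -0.18, 0.29], [-0.33, -0.19, 0.26], [-0.34, -0.2, 0.24], [-0.36, -0.21, 0.21], [-0.37, -0.22, 0.17], [-0.38, -0.22, 0.14], [-0.39, -0.23, 0.11], [-0.39, -0.23, 0.07], [-0.4, -0.23, 0.04], [-0.4, -0.23, 0.01], [-0.4, -0.23, -0.03]]
t 3.23 pos [ 0.6473 -0.0857  0.2029] yawx 120.6 z [ 0.006  0.001 -1.   ] q [ 0.61  0.43 -0.69  1.49  0.28  1.31  0.43] F [4.5 1.4 1.2] w 0.0087 g 38.977532386779785
```

Request:
carry_out --steps '[-0.19,-0.11,0.4,0,0,0,255,-0.22,-0.13,0.38,0,0,0,255,-0.24,-0.14,0.36,0,0,0,255,-0.27,-0.16,0.34,0,0,0,255,-0.29,-0.17,0.32,0,0,0,255,-0.31,-0.18,0.29,0,0,0,255,-0.33,-0.19,0.26,0,0,0,255,-0.34,-0.2,0.24,0,0,0,255]'

```text
clock: 3.9
tool_pos: [0.5938, -0.1174, 0.2695]
ee_rot: [1.552, 2.721, 0.009]
contact_force: [7.3, 1.2, 5.5]
grip_width: 0.0083
grasp_force: 39.0
```

Request:
carry_out --steps '[-0.36,-0.21,0.21,0,0,0,255,-0.37,-0.22,0.17,0,0,0,255,-0.38,-0.22,0.14,0,0,0,255,-0.39,-0.23,0.11,0,0,0,255,-0.39,-0.23,0.07,0,0,0,255,-0.4,-0.23,0.04,0,0,0,255,-0.4,-0.23,0.01,0,0,0,255,-0.4,-0.23,-0.03,0,0,0,255]'

```text
clock: 4.57
tool_pos: [0.5146, -0.1643, 0.2864]
ee_rot: [1.555, 2.722, 0.002]
contact_force: [3.3, -1.4, 2.8]
grip_width: 0.0083
grasp_force: 41.9
```

Request:
carry_out --steps '[0,0,0,0,0,0,255,0,0,0,0,0,0,255,0,0,0,0,0,0,255,0,0,0,0,0,0,255,0,0,0,0,0,0,255,0,0,0,0,0,0,255]'

```text
clock: 5.07
tool_pos: [0.5143, -0.1644, 0.2862]
ee_rot: [1.556, 2.723, -0.0]
contact_force: [1.4, -1.6, 8.3]
grip_width: 0.0084
grasp_force: 42.2
```

Run:
```python
from h import *
st()
a,_=optics.snapshot('scene');b,_=optics.snapshot('top')
f=lambda i:cv2.resize(i,(390,560),interpolation=cv2.INTER_CUBIC)
cv2.imwrite('pics/tip.png',np.hstack([f(a[130:280,230:335]),f(b[125:275,215:320])]))
```

```text
t 5.07 pos [ 0.5143 -0.1644  0.2862] yawx 120.5 z [ 0.004 -0.002 -1.   ] q [ 0.89  0.11 -0.67  1.65  0.07  1.4   0.74] F [ 1.4 -1.6  8.3] w 0.0084 g 42.245569825172424
```

View pics/tip.png

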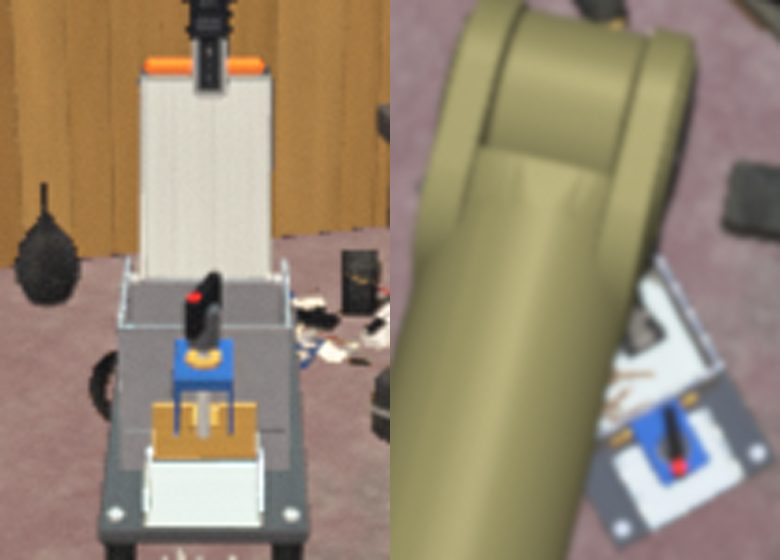

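The left half shows the tray standing up and empty, held at the bar. The right half shows brass screws in the hopper at about (630,385). Next I reverse the arc to lower the tray.

Request:
carry_out --steps '[0.4,0.23,0.03,0,0,0,255,0.4,0.23,-0.01,0,0,0,255,0.4,0.23,-0.04,0,0,0,255,0.39,0.23,-0.07,0,0,0,255,0.39,0.23,-0.11,0,0,0,255,0.38,0.22,-0.14,0,0,0,255,0.37,0.22,-0.17,0,0,0,255,0.36,0.21,-0.21,0,0,0,255]'

```text
clock: 5.83
tool_pos: [0.5917, -0.1185, 0.2671]
ee_rot: [1.557, 2.725, 0.001]
contact_force: [3.0, -0.4, 6.2]
grip_width: 0.0083
grasp_force: 44.2
```

Request:
carry_out --steps '[0.34,0.2,-0.24,0,0,0,255,0.33,0.19,-0.26,0,0,0,255,0.31,0.18,-0.29,0,0,0,255,0.29,0.17,-0.32,0,0,0,255,0.27,0.16,-0.34,0,0,0,255,0.24,0.14,-0.36,0,0,0,255,0.22,0.13,-0.38,0,0,0,255,0.19,0.11,-0.36,0,0,0,255]'

```text
clock: 6.5
tool_pos: [0.6461, -0.0862, 0.2014]
ee_rot: [1.558, 2.727, 0.001]
contact_force: [3.8, -0.9, 2.2]
grip_width: 0.0086
grasp_force: 46.8
```

Request:
carry_out --steps '[0,0,0,0,0,0,255,0,0,0,0,0,0,255,0,0,0,0,0,0,0,0,0,0,0,0,0,0,0,0,0,0,0,0,0,0,0,0,0,0,0,0,0,0,0,0,0,0,0,0,0,0,0,0,0,0]'

```text
clock: 7.17
tool_pos: [0.6446, -0.087, 0.2021]
ee_rot: [-1.559, -2.727, 0.001]
contact_force: [0.3, 0.1, -0.6]
grip_width: 0.0797
grasp_force: 0.0
```

Request:
carry_out --steps '[0,0,1,0,0,0,0,0,0,1,0,0,0,0,0,0,1,0,0,0,0,0,0,1,0,0,0,0,-0.68,-0.4,0,0,0,1,0,-0.68,-0.4,0,0,0,1,0,-0.68,-0.4,0,0,0,1,0,-0.68,-0.4,0,0,0,1,0]'

```text
clock: 7.83
tool_pos: [0.5761, -0.1271, 0.3024]
ee_rot: [-1.054, -2.959, 0.0]
contact_force: [-0.7, -0.7, 1.4]
grip_width: 0.0857
grasp_force: 0.0
```

Request:
carry_out --steps '[-0.68,-0.4,0,0,0,1,0,-0.68,-0.4,0,0,0,1,0,-0.68,-0.4,0,0,0,1,0,-0.68,-0.4,0,0,0,1,0,-0.68,-0.4,0,0,0,1,0,-0.68,-0.4,0,0,0,1,0,-0.68,-0.4,0,0,0,1,0,-0.68,-0.4,0,0,0,1,0]'

```text
clock: 8.5
tool_pos: [0.4399, -0.2071, 0.3024]
ee_rot: [0.021, -3.141, 0.001]
contact_force: [1.0, 0.3, -0.4]
grip_width: 0.0855
grasp_force: 0.0
```

Request:
carry_out --steps '[-0.68,-0.4,0,0,0,0.9,0,0,0,0,0,0,0,0,0,0,0,0,0,0,0]'

```text
clock: 8.75
tool_pos: [0.4233, -0.2175, 0.3026]
ee_rot: [-0.132, 3.139, -0.001]
contact_force: [-0.3, -0.1, 0.2]
grip_width: 0.0851
grasp_force: 0.0
```

Run:
```python
from h import *
s=st();m=optics.camera_model('wrist')
img,d=optics.snapshot('wrist');cv2.imwrite('pics/w2.png',img)
R=cv2.Rodrigues(np.array(m['rvec'],float))[0];t=np.array(m['tvec']).ravel();C=-R.T@t
def ray(u,v,z):
    a=np.c_[u-m['cx'],v-m['cy']]/m['fx'];r=np.linalg.norm(a,axis=1)+1e-9
    dr=np.c_[a/r[:,None]*np.sin(r)[:,None],np.cos(r)]@R;return C+dr*((z-C[2])/dr[:,2])[:,None]
hsv=cv2.cvtColor(img,cv2.COLOR_BGR2HSV)
v,u=np.mgrid[0:420,0:560];G=ray(u.ravel().astype(float),v.ravel().astype(float),.183).reshape(420,560,3)
roi=np.hypot(G[...,0]-.425,G[...,1]+.216)<.05
k=roi&(hsv[...,2]<70)
for n,k in(('black',k),('red',roi&((hsv[...,0]<5)|(hsv[...,0]>172))&(hsv[...,1]>140)&(hsv[...,2]>70))):
    c,l,q,ce=cv2.connectedComponentsWithStats(k.astype(np.uint8))
    for i in range(1,c):
        if q[i,4]>15: print(n,q[i],cv2.minAreaRect((G[l==i][:,:2]*1000).astype(np.float32)),np.mean(G[l==i],0).round(4))
```

```text
t 8.75 pos [ 0.4233 -0.2175  0.3026] yawx -175.2 z [ 0.    -0.001 -1.   ] q [ 1.14 -0.06 -0.68  1.76 -0.04  1.43  2.12] F [-0.3 -0.1  0.2] w 0.0851 g 0.0
black [275 183  10   9  57] ((402.8784484863281, -217.94398498535156), (5.955405235290527, 7.013260841369629), 11.292708396911621) [ 0.4028 -0.2177  0.183 ]
black [272 198  19  43 376] ((429.0730285644531, -212.1279754638672), (34.29551696777344, 13.984148025512695), 13.172785758972168) [ 0.4285 -0.2129  0.183 ]
red [275 190  12  13 120] ((410.0888671875, -216.25743103027344), (9.509222030639648, 8.469098091125488), 4.762889862060547) [ 0.4104 -0.2164  0.183 ]
```

View pics/w2.png

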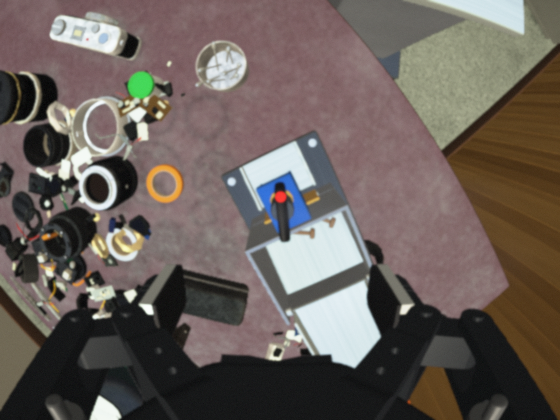

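The wrist view shows the wing at (282,212) with its red dot at (281,197), directly below the TCP, and brass screws in the hopper at (310,232) and (332,222). The wing is yawed about 9°, so I align and descend.

Request:
carry_out --steps '[0,0.1,-1,0,0,0.8,0,0,0,-1,0,0,0,0,0,0,-1,0,0,0,0,0,0,-1,0,0,0,0,0,0,-1,0,0,0,0,0,0,-0.3,0,0,0,0,0,0,0,0,0,0,0]' --squeeze 30

```text
clock: 9.38
tool_pos: [0.4234, -0.2127, 0.168]
ee_rot: [0.249, -3.129, -0.006]
contact_force: [0.4, 0.3, 0.9]
grip_width: 0.0856
grasp_force: 0.0
```

Request:
carry_out --steps '[0,0,0,0,0,0,255,0,0,0,0,0,0,255,0,0,0,0,0,0,255,0,0,0,0,0,0,255,0,0,0,0,0,0,255,0,0,0,0,0,0,255,0,0,0,0,0,0,255,0,0,0,0,0,0,255]'

```text
clock: 10.05
tool_pos: [0.4241, -0.2133, 0.1705]
ee_rot: [0.247, -3.132, -0.002]
contact_force: [-2.4, 5.1, 5.9]
grip_width: 0.0123
grasp_force: 29.3
```

Run:
```python
from h import *
s=st();print(s['wrist_torque'].round(2))
```

```text
t 10.05 pos [ 0.4241 -0.2133  0.1705] yawx -171.0 z [-0.     0.001 -1.   ] q [ 1.11  0.04 -0.71  1.95  0.03  1.16  2.12] F [-2.4  5.1  5.9] w 0.0123 g 29.267998337745667
[ 0.91  0.42 -0.02]
```

Request:
carry_out --steps '[0,0,0,0,0,0,255,0,0,0,0,0,0,255,0,0,0,0,0,0,255,0,0,-0.01,0,0,-1,255,0,0,-0.01,0,0,-1,255,0,0,-0.01,0,0,-1,255,0,0,-0.01,0,0,-1,255,0,0,-0.01,0,0,-1,255]'

```text
clock: 10.72
tool_pos: [0.4242, -0.2124, 0.1695]
ee_rot: [-0.442, -3.109, -0.004]
contact_force: [-2.5, 5.9, 9.7]
grip_width: 0.0122
grasp_force: 29.6
```

Run:
```python
from h import *
s=st();print(s['wrist_torque'].round(2))
a,_=optics.snapshot('scene')
cv2.imwrite('pics/g.png',cv2.resize(a[150:270,220:345],None,fx=4.5,fy=4.5,interpolation=cv2.INTER_CUBIC))
```

```text
t 10.72 pos [ 0.4242 -0.2124  0.1695] yawx 163.8 z [-0.001  0.002 -1.   ] q [ 1.1   0.04 -0.7   1.95  0.03  1.16  1.68] F [-2.5  5.9  9.7] w 0.0122 g 29.59209233522415
[1.48 0.7  0.04]
```

View pics/g.png

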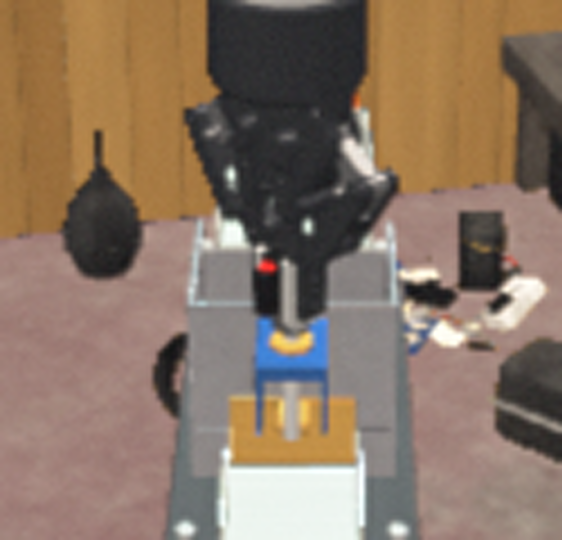

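The scene crop shows the fingers on the wing and the red-dot end swung left at (267,267), which is clockwise. The 12 mm opening and the upward force suggest the tips sit on the hub. I'll open, rise about 8 mm and grip again.

Request:
carry_out --steps '[0,0,0,0,0,0,100,0,0,0,0,0,0,100,0,0,0,0,0,0,100,0,0,0.34,0,0,0,100,0,0,0,0,0,0,100]'

```text
clock: 11.18
tool_pos: [0.4246, -0.215, 0.1784]
ee_rot: [0.437, 3.109, -0.001]
contact_force: [0.4, -0.6, -0.3]
grip_width: 0.0521
grasp_force: 0.0
```

Request:
carry_out --steps '[0,0,0,0,0,0,255,0,0,0,0,0,0,255,0,0,0,0,0,0,255,0,0,0,0,0,0,255,0,0,0,0,0,0,255,0,0,0,0,0,0,255]'

```text
clock: 11.68
tool_pos: [0.4245, -0.2125, 0.1771]
ee_rot: [-0.435, -3.111, -0.004]
contact_force: [1.3, 5.3, 3.6]
grip_width: 0.0115
grasp_force: 29.2
```

```bash
cat >> h.py <<'E'
def dot():
    img,W=cloud('scene');h=cv2.cvtColor(img,cv2.COLOR_BGR2HSV)
    k=((h[...,0]<4)|(h[...,0]>172))&(h[...,1]>140)&(h[...,2]>70)&(np.hypot(W[...,0]-.424,W[...,1]+.214)<.05)
    v,u=np.nonzero(k);print('dot',k.sum(),u.mean() if k.any() else 0,np.nanmedian(W[k],0).round(4) if k.any() else 0)
E
python3 - <<'E'
from h import *
s=st();print(s['wrist_torque'].round(2));dot()
E
```

```text
t 11.68 pos [ 0.4245 -0.2125  0.1771] yawx 164.1 z [ 0.     0.003 -1.   ] q [ 1.1   0.03 -0.7   1.94  0.02  1.17  1.69] F [1.3 5.3 3.6] w 0.0115 g 29.24328088760376
[ 1.2  -0.12 -0.03]
dot 12 279.25 [ 0.4105 -0.2082  0.1848]
```

Request:
carry_out --steps '[0,0.1,-0.01,0,0,-1,255,0,0,-0.01,0,0,-1,255,0,0,-0.01,0,0,-1,255,0,0,-0.01,0,0,-1,255,0,0,-0.01,0,0,-1,255,0,0,-0.01,0,0,-1,255,0,0,-0.01,0,0,-1,255,0,0,-0.01,0,0,-1,255]'

```text
clock: 12.4
tool_pos: [0.4252, -0.2113, 0.1758]
ee_rot: [1.478, 2.77, 0.002]
contact_force: [1.6, 2.6, 3.6]
grip_width: 0.0113
grasp_force: 29.5
```

Run:
```python
from h import *
s=st();print(s['wrist_torque'].round(2));dot()
```

```text
t 12.4 pos [ 0.4252 -0.2113  0.1758] yawx 123.8 z [ 0.002  0.    -1.   ] q [ 1.09  0.03 -0.68  1.95  0.02  1.17  0.99] F [1.6 2.6 3.6] w 0.0113 g 29.532254934310913
[ 0.74 -0.34  0.04]
dot 7 276.7142857142857 [ 0.4146 -0.1995  0.1841]
```

Request:
carry_out --steps '[0,0,-0.01,0,0,-1,255,0,0,-0.01,0,0,-1,255,0,0,-0.01,0,0,-1,255,0,0,-0.01,0,0,-1,255,0,0,-0.01,0,0,-1,255,0,0,-0.01,0,0,-1,255,0,0,-0.01,0,0,-1,255,0,0,-0.01,0,0,-1,255]'

```text
clock: 13.12
tool_pos: [0.4259, -0.2114, 0.1749]
ee_rot: [2.325, 2.107, 0.0]
contact_force: [-0.6, 3.6, 11.4]
grip_width: 0.0118
grasp_force: 130.4
```

Run:
```python
from h import *
s=st();print(s['wrist_torque'].round(2),s['tau'].round(2));dot()
```

```text
t 13.12 pos [ 0.4259 -0.2114  0.1749] yawx 84.4 z [ 0.003 -0.003 -1.   ] q [ 1.07  0.03 -0.67  1.95  0.02  1.16  0.29] F [-0.6  3.6 11.4] w 0.0118 g 130.37797460099682
[ 0.66 -0.    3.2 ] [  4.66 -21.05   4.13 -25.04  -0.3   -0.46  -2.08]
dot 0 0 0
```

Request:
carry_out --steps '[0,0,-0.01,0,0,-1,255,0,0,-0.01,0,0,-1,255,0,0,-0.01,0,0,-1,255,0,0,-0.01,0,0,-1,255,0,0,-0.01,0,0,-1,255,0,0,-0.01,0,0,-1,255]'

```text
clock: 13.67
tool_pos: [0.4259, -0.2106, 0.1747]
ee_rot: [2.764, 1.474, -0.012]
contact_force: [-6.4, 2.0, 21.9]
grip_width: 0.0122
grasp_force: 449.8
```

Run:
```python
from h import *
s=st();print(s['wrist_torque'].round(2),s['tau'].round(2));dot()
```

```text
t 13.67 pos [ 0.4259 -0.2106  0.1747] yawx 56.2 z [-0.002 -0.012 -1.   ] q [ 1.06  0.03 -0.67  1.95  0.03  1.17 -0.21] F [-6.4  2.  21.9] w 0.0122 g 449.77583477273583
[ 0.48  1.49 12.43] [ 11.66 -17.56  11.21 -23.48  -5.14  -2.33 -11.32]
dot 0 0 0
```

Torque rose sharply, so the stop was met near yaw 88°. I should have halted there. I'll relax the wrist back at once.

Request:
carry_out --steps '[0,0,0,0,0,1,255,0,0,0,0,0,1,255,0,0,0,0,0,1,255,0,0,0,0,0,1,255,0,0,0,0,0,1,255,0,0,0,0,0,0,255]'

```text
clock: 14.22
tool_pos: [0.4259, -0.2113, 0.1747]
ee_rot: [2.399, 2.02, -0.004]
contact_force: [-3.8, 3.6, 18.6]
grip_width: 0.0115
grasp_force: 159.5
```

Run:
```python
from h import *
s=st();print(s['wrist_torque'].round(2),s['tau'].round(2));dot()
a,_=optics.snapshot('scene');b,_=optics.snapshot('wrist')
cv2.imwrite('pics/g2.png',np.hstack([cv2.resize(a[160:270,230:330],(400,440),interpolation=cv2.INTER_CUBIC),cv2.resize(b[130:350,180:380],(400,440))]))
```

```text
t 14.22 pos [ 0.4259 -0.2113  0.1747] yawx 80.2 z [ 0.001 -0.006 -1.   ] q [ 1.07  0.03 -0.67  1.95  0.03  1.16  0.22] F [-3.8  3.6 18.6] w 0.0115 g 159.48268122738227
[0.75 0.75 4.13] [  4.77 -18.53   4.43 -23.48  -0.96  -1.64  -3.3 ]
dot 0 0 0
```

View pics/g2.png

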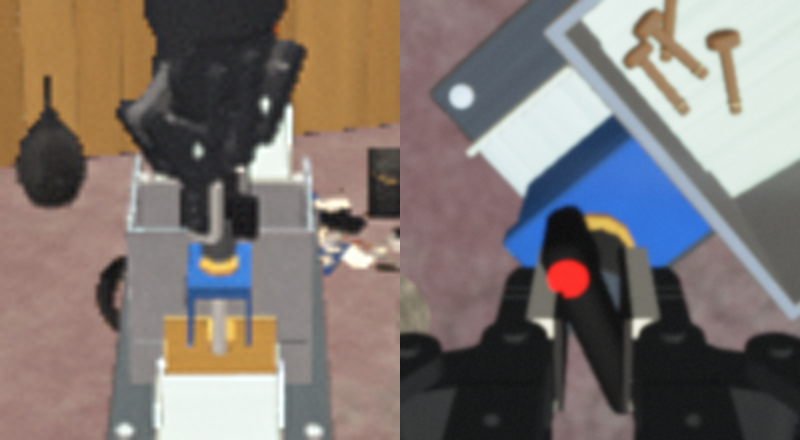

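The left view has the fingers on the wing. The right (wrist) view shows the wing skewed about 18° between the pads, running from (565,220) to (620,400) with the dot at (568,278). The wing is therefore against its stop and the tool over-twisted. All the screws are in the hopper at the upper right. I'll unwind to zero torque, open, and measure the wing's angle.

Request:
carry_out --steps '[0,0,0,0,0,0.9,255,0,0,0,0,0,0.9,255,0,0,0,0,0,0,255]'

```text
clock: 14.62
tool_pos: [0.426, -0.2115, 0.1746]
ee_rot: [2.243, 2.194, -0.001]
contact_force: [-2.4, 4.8, 17.4]
grip_width: 0.0117
grasp_force: 81.5
```

Run:
```python
from h import *
s=st();print(s['wrist_torque'].round(2),s['tau'].round(2))
```

```text
t 14.62 pos [ 0.426  -0.2115  0.1746] yawx 88.7 z [ 0.003 -0.004 -1.   ] q [ 1.07  0.03 -0.67  1.95  0.02  1.16  0.37] F [-2.4  4.8 17.4] w 0.0117 g 81.53621020261198
[0.89 0.45 1.86] [  3.05 -18.85   2.71 -23.49   0.3   -1.37  -1.09]
```

Request:
carry_out --steps '[0,0,0,0,0,0,100,0,0,0,0,0,0,100,0,0,0,0,0,0,100,0,0,0,0,0,0,100]'

```text
clock: 14.95
tool_pos: [0.4233, -0.2122, 0.171]
ee_rot: [-2.259, -2.182, 0.001]
contact_force: [-0.3, 0.5, 0.8]
grip_width: 0.0518
grasp_force: 0.0
```

```bash
cat >> h.py <<'E'
def wing(z=.178,c=(.4255,-.2125),save=None):
    m=optics.camera_model('wrist');img,d=optics.snapshot('wrist')
    if save: cv2.imwrite(save,img)
    R=cv2.Rodrigues(np.array(m['rvec'],float))[0];C=-R.T@np.array(m['tvec']).ravel()
    v,u=np.mgrid[0:420,0:560].astype(float);a=np.stack([u-m['cx'],v-m['cy']],-1)/m['fx'];r=np.linalg.norm(a,axis=-1,keepdims=True)+1e-9
    dr=np.concatenate([a/r*np.sin(r),np.cos(r)],-1)@R;G=C+dr*((z-C[2])/dr[...,2:3])
    Pc=C+dr*(d/ (np.cos(r[...,0])))[...,None]   # depth along optical axis
    h=cv2.cvtColor(img,cv2.COLOR_BGR2HSV)
    near=np.hypot(G[...,0]-c[0],G[...,1]-c[1])<.04
    red=near&((h[...,0]<4)|(h[...,0]>172))&(h[...,1]>140)&(h[...,2]>70)
    top=near&(d>0)&(np.abs(Pc[...,2]-z)<.006)&((h[...,2]<80)|red)
    print('C',C.round(3),'dot',G[red].mean(0).round(4),red.sum(),'dot3d',np.median(Pc[red],0).round(4))
    c_,l,q,ce=cv2.connectedComponentsWithStats(top.astype(np.uint8))
    for i in range(1,c_):
        if q[i,4]>60: print(' top',q[i],cv2.minAreaRect((Pc[l==i][:,:2]*1000).astype(np.float32)),Pc[l==i].mean(0).round(4))
E
python3 - <<'E'
from h import *
st();wing(save='w3.png');dot()
E
```

```text
t 14.95 pos [ 0.4233 -0.2122  0.171 ] yawx 88.0 z [-0.001  0.    -1.   ] q [ 1.08  0.03 -0.67  1.96  0.02  1.16  0.36] F [-0.3  0.5  0.8] w 0.0518 g 0.0
C [ 0.425 -0.14   0.294] dot [ 0.4216 -0.1996  0.178 ] 380 dot3d [ 0.4217 -0.1983  0.1807]
 top [ 259  245   48   97 2126] ((425.73333740234375, -212.72650146484375), (9.16306209564209, 45.357444763183594), 15.524285316467285) [ 0.4255 -0.2096  0.1794]
 top [206 269  13  57 319] ((396.81524658203125, -211.9046173095703), (2.007361650466919, 22.98162269592285), 1.768788456916809) [ 0.3967 -0.21    0.1781]
 top [334 269  13  56 318] ((448.7319641113281, -213.84048461914062), (22.50094985961914, 1.9669932126998901), 83.97359466552734) [ 0.4489 -0.212   0.1782]
 top [188 276   9  16  68] ((388.4335021972656, -203.74588012695312), (6.671738624572754, 1.9176424741744995), 36.46086502075195) [ 0.3873 -0.2048  0.1771]
 top [357 277  17  16 160] ((458.52496337890625, -206.75401306152344), (2.7239365577697754, 8.47100830078125), 57.746986389160156) [ 0.46   -0.2075  0.1783]
dot 0 0 0
```

The wing measures 9×45 mm, centred at (0.4257,-0.2127), at 105.5° while resting at the stop. That agrees with feeder x (300.5°) minus 3.40 rad. The back-off target is therefore wing yaw ≈ 195.5°. I'll regrip aligned and higher.

Request:
carry_out --steps '[0.1,-0.02,0.32,0,0,0.9,100,0,0,0,0,0,0.9,100,0,0,0,0,0,0.9,100,0,0,0,0,0,0.8,100,0,0,0,0,0,0,100]' --squeeze 40

```text
clock: 15.47
tool_pos: [0.4262, -0.2124, 0.1793]
ee_rot: [-1.899, -2.502, 0.0]
contact_force: [0.3, -0.9, 0.3]
grip_width: 0.0521
grasp_force: 0.0
```

Request:
carry_out --steps '[0,0,0,0,0,0,255,0,0,0,0,0,0,255,0,0,0,0,0,0,255,0,0,0,0,0,0,255,0,0,0,0,0,0,255,0,0,0,0,0,0,255]'

```text
clock: 15.97
tool_pos: [0.4264, -0.2124, 0.1799]
ee_rot: [1.902, 2.501, -0.001]
contact_force: [-1.8, 0.2, 3.6]
grip_width: 0.0079
grasp_force: 61.8
```

Run:
```python
from h import *
s=st();print(s['wrist_torque'].round(2));wing()
```

```text
t 15.97 pos [ 0.4264 -0.2124  0.1799] yawx 105.5 z [-0. -0. -1.] q [ 1.08  0.03 -0.68  1.94  0.02  1.18  0.66] F [-1.8  0.2  3.6] w 0.0079 g 61.83263808488846
[0.09 0.44 0.08]
C [ 0.406 -0.143  0.303] dot [ 0.4217 -0.1994  0.178 ] 361 dot3d [ 0.4213 -0.1984  0.1806]
 top [ 263  235   27   95 1830] ((425.9281921386719, -212.41993713378906), (11.042072296142578, 45.32814025878906), 17.79710578918457) [ 0.4246 -0.2094  0.1797]
 top [235 268  16  15 176] ((410.02996826171875, -210.65740966796875), (5.990143775939941, 1.4764536619186401), 17.28681755065918) [ 0.41   -0.2107  0.1783]
 top [302 268  16  14 170] ((437.8748474121094, -202.93710327148438), (6.063721656799316, 1.5378183126449585), 14.163138389587402) [ 0.4378 -0.2029  0.1782]
```

The grip is now flush, at 7.9 mm. I'll press lightly on the stop and then back off.

Request:
carry_out --steps '[0,0,0,0,0,-0.6,255,0,0,0,0,0,0,255,0,0,0,0,0,0,255]'

```text
clock: 16.27
tool_pos: [0.4263, -0.2123, 0.1799]
ee_rot: [1.962, 2.453, -0.002]
contact_force: [-3.5, 1.2, 5.1]
grip_width: 0.0081
grasp_force: 68.9
```

Run:
```python
from h import *
s=st();print(s['wrist_torque'].round(2))
```

```text
t 16.27 pos [ 0.4263 -0.2123  0.1799] yawx 102.7 z [-0.001 -0.001 -1.   ] q [ 1.08  0.03 -0.68  1.94  0.02  1.18  0.62] F [-3.5  1.2  5.1] w 0.0081 g 68.90032321214676
[0.05 0.64 0.87]
```

Request:
carry_out --steps '[0,0,0,0,0,0.6,255,0,0,0.01,0,0,1,255,0,0,0.01,0,0,1,255,0,0,0.01,0,0,1,255,0,0,0,0,0,1,255,0,0,0.01,0,0,1,255,0,0,0.01,0,0,1,255,0,0,0,0,0,1,255]'

```text
clock: 16.93
tool_pos: [0.4263, -0.2125, 0.1811]
ee_rot: [-1.055, -2.959, 0.0]
contact_force: [-3.8, 0.3, 6.4]
grip_width: 0.0078
grasp_force: 62.2
```

Request:
carry_out --steps '[0,0,0.01,0,0,1,255,0,0,0.01,0,0,1,255,0,0,0,0,0,1,255,0,0,0.01,0,0,1,255,0,0,0.01,0,0,1,255,0,0,0,0,0,1,255,0,0,0.01,0,0,1,255,0,0,0.01,0,0,1,255]'

```text
clock: 17.6
tool_pos: [0.4262, -0.2127, 0.1825]
ee_rot: [0.02, -3.141, 0.0]
contact_force: [-2.6, 0.3, 4.2]
grip_width: 0.0082
grasp_force: 61.9
```

Request:
carry_out --steps '[0,0,0,0,0,1,255,0,0,0.01,0,0,1,255,0,0,0.01,0,0,1,255,0,0,0,0,0,0,255,0,0,0,0,0,0,255,0,0,0,0,0,0,255]'

```text
clock: 18.1
tool_pos: [0.4262, -0.2127, 0.183]
ee_rot: [0.42, -3.113, 0.0]
contact_force: [-2.3, -0.5, 5.7]
grip_width: 0.0083
grasp_force: 62.1
```

Run:
```python
from h import *
s=st();print(s['wrist_torque'].round(2));wing(z=.183,save='pics/fin.png')
```

```text
t 18.1 pos [ 0.4262 -0.2127  0.183 ] yawx -164.6 z [-0. -0. -1.] q [ 1.11  0.03 -0.71  1.93  0.02  1.19  2.23] F [-2.3 -0.5  5.7] w 0.0083 g 62.07113742828369
[-0.09  0.62  0.06]
C [ 0.355 -0.233  0.306] dot [ 0.4107 -0.2179  0.183 ] 363 dot3d [ 0.4105 -0.218   0.1838]
 top [ 263  237   27   93 1821] ((424.6475830078125, -213.7062530517578), (45.20071029663086, 11.065351486206055), 17.728408813476562) [ 0.4216 -0.215   0.1831]
 top [302 269  17  16 195] ((415.2248840332031, -201.5841522216797), (1.6562917232513428, 6.434138774871826), 15.594490051269531) [ 0.4152 -0.2017  0.1833]
 top [234 270  17  15 189] ((422.7978210449219, -229.83702087402344), (1.6591320037841797, 6.28170919418335), 11.824381828308105) [ 0.4228 -0.2298  0.1834]
```

View pics/fin.png

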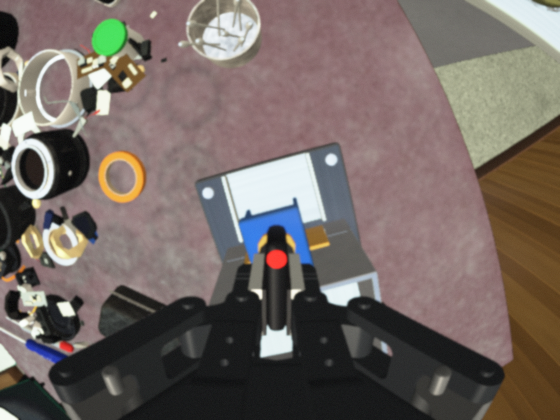

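The wrist view shows the wing held flush between the pads at (277,285), dot at (276,260), turned 90° back to yaw 195.4°, with no torque on it.

```bash
python3 -c "
from h import *
print(bot.hand_in())"
```

```text
the job is handed in; nothing more can be done
None
```

I tipped all four screws into the hopper, lowered the tray, turned the thumbscrew to its stop, backed it off about a quarter turn and handed the job in with the fingers still gripping it; the result was not reported back, and I over-twisted the wrist at the stop to about 12 N m (450 N on the pads) before unwinding and regripping.

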